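Load and lock the pump-module transit rack

ROBOT

A 7-joint arm with a two-finger parallel gripper is mounted at the origin on the work surface. World frame = base frame: x ahead of the robot, y to its left, z up, the work surface at z = 0. Lengths are in m, angles in degrees, forces in N, time in s.
With the tool pointing down it reaches from about 0.425 to 0.875 m from the base axis. Payload 4.7 kg.
Tool frame: the origin (TCP) lies at the very end of the fingers, on their centre line; the grasp point (between the pads) lies 19 mm behind it; z points along the fingers, y is the line along which they close (so a half turn about z gives the same grasp; the last joint's range is limited). The gripper opens to 87 mm and grips with 3 to 60 N. Pads are 19 mm wide; open, the fingers measure 117 mm over their backs; the gripper's body (75 mm by 190 mm) begins 51 mm behind the grasp point.
Start: joints at [-74.135, 18.392, -4.016, 83.108, 1.295, 78.541, -3.26], TCP at [0.169, 0.628, 0.223] pointing down, gripper open.
Joint ranges: [-163.93, 163.93], [-17.29, 119.83], [-79.2, 71.16], [3.27, 140.29], [-89.18, 269.18], [5.43, 117.66], [-154.24, 154.24]. Speed limits (degrees/s): [147.25, 147.25, 180, 180, 180, 180, 180].

INTERFACE

Orientations are given as [roll, pitch, yaw] about the fixed x, y, z axes, in that order (R = Rz(yaw) Ry(pitch) Rx(roll)).
In Python, from cell import get_obs, cams, ticket, finder gives the robot as it stands.
- The arm moves only by the shell command python3 -m creep 'ROWS' [FORCE]. ROWS is text: rows parted by semicolons, each of 5 numbers parted by spaces: the shift along the world's x, y, z in m, then the turn about the world's z in degrees, then the finger opening in m, from 0 to 0.087. A call has 1 to 8 rows; each row shifts and turns the commanded pose from where the row before left it; what a row does not reach is not made up. A row lasts 1/8 s, in which the tool goes at most 62.5 mm and 10.7 degrees, less where a joint would pass 70% of its speed; a pose out of reach is approached as far as the arm can. A call with a gripper value outside its range is refused whole. The fingers move at their own pace and stop on an object; FORCE is the grip in N (left out, the last holds). Time passes only in rows, so rows that do not move let the fingers close. It gives the time, the measured TCP pose, the force, the opening and the grip force at its end, in the units of the state.
- get_obs(): the state, without advancing time (a new reading comes with each control period).
- cams.read_camera(name): name is "scene" or "top" or "wrist"; returns the picture (480x640x3 uint8, red, green, blue); there is no depth.
- cams.calibration(name): a dict with "fx", "fy", "cx", "cy" (pixels), "k1" (the pictures are not rectified: a ray, as slopes to the right and down, at radius r is drawn at 1 + k1 r^2 times it, then the intrinsics apply), "extrinsics" (4x4, takes a point from world to camera coordinates). Camera axes: x right, y down, z forward; pixel columns grow to the right and rows downward; lengths in m; the calibration is good to about 2 mm. A picture is of the moment at which its call begins: read the wrist's pose just before it. calibration takes no time and is no camera call; for the wrist camera it gives the pose at the moment of the call.
- ticket.sign_off(): hands the job in; it is judged then, once.
Trained networks look in the newest picture that a camera, given by its name, has taken for a name from the list of things; names that differ only in an ending like _2 or _b are one class to them, and where a whole thing is asked for, a point or a joint stands for the part that bears it (a point fixed in the world has none). Each returns a list of dicts, best first, with "p" (0 to 1); they miss things now and then, are a little off and sometimes report something else, mostly with a low value. They report only what shows in the picture. A call takes as long as a camera call. They do not tell look-alikes from the thing itself.
- finder.masks_of(name, camera): "mask" (480x640 bool, what is visible of it) and "xy" ([column, row] in pixels, amid what is visible of it).
- finder.tip_of(name, camera): "xy" ([column, row] in pixels: a listed point, or the origin of a listed thing).
The state is a dict: "time_s": time; "qpos": joint angles; "joint_velocities": joint speeds; "effort": joint torques, N m; "tool_pos": TCP position; "tool_rot": TCP orientation; "force": force on the tool from outside, world axes, zero at the start; "wrist_torque": the same for the moment, N m; "grip_width": finger opening in m; "grasp_force": force on a finger pad.
Only numpy, scipy, OpenCV 4.12 (cv2) and the standard library are available. Lean on these libraries where they do the work, as an engineer would, in place of code of your own. Each camera call takes 0.05 s, during which the arm holds its last target. There are 200 camera calls.

TASK

Slide the station selector from red to yellow, then load every pump control module on the bench into the rack in rising order of its number of dots, each seated flat in the pocket whose number plate has the same dots. When all are in, swing the yellow hasp closed over its staple until it rests level, and only then slide the selector to green. Leave the other things on the bench alone.

Things in the scene. Friction and masses are not known exactly. Their poses are not given: they have to be found in the camera images.
- module1: Loose pump control module number 1, black: base 80 x 56 x 26 mm (long along its x), and on top of the base, centred, a narrower cap 50 (x) x 36 (y) x 26 mm to grip, 52 mm tall in all, 0.25 kg; red label, white dots: one dot on top of the cap. Origin: centre of the underside, z up. May be absent (None).
- module2: Loose pump control module number 2, black: base 80 x 56 x 26 mm (long along its x), and on top of the base, centred, a narrower cap 50 (x) x 36 (y) x 26 mm to grip, 52 mm tall in all, 0.25 kg; yellow label, black dots: two dots on top of the cap. Origin: centre of the underside, z up. May be absent (None).
- module3: Loose pump control module number 3, black: base 80 x 56 x 26 mm (long along its x), and on top of the base, centred, a narrower cap 50 (x) x 36 (y) x 26 mm to grip, 52 mm tall in all, 0.25 kg; green label, white dots: three dots on top of the cap. Origin: centre of the underside, z up. May be absent (None).
- module4: Loose pump control module number 4, black: base 80 x 56 x 26 mm (long along its x), and on top of the base, centred, a narrower cap 50 (x) x 36 (y) x 26 mm to grip, 52 mm tall in all, 0.25 kg; blue label, white dots: four dots on top of the cap. Origin: centre of the underside, z up. May be absent (None).
- module5: Loose pump control module number 5, black: base 80 x 56 x 26 mm (long along its x), and on top of the base, centred, a narrower cap 50 (x) x 36 (y) x 26 mm to grip, 52 mm tall in all, 0.25 kg; white label, black dots: five dots on top of the cap. Origin: centre of the underside, z up. May be absent (None).
- pocket1 (a point): Centre of the floor of the pocket whose plate has one dot (red label, white dots). Pocket open on top, 92 (x) x 66 (y) mm inside, 6 mm walls rising 24 mm above its floor; a module fits with its long side along this x, either way round. Its 30 x 56 mm plate lies on the ledge 69 mm along +x. Pockets are 72 mm apart; their numbers change places from start to start.
- pocket2 (a point): Centre of the floor of the pocket whose plate has two dots (yellow label, black dots). Pocket open on top, 92 (x) x 66 (y) mm inside, 6 mm walls rising 24 mm above its floor; a module fits with its long side along this x, either way round. Its 30 x 56 mm plate lies on the ledge 69 mm along +x. Pockets are 72 mm apart; their numbers change places from start to start.
- pocket3 (a point): Centre of the floor of the pocket whose plate has three dots (green label, white dots). Pocket open on top, 92 (x) x 66 (y) mm inside, 6 mm walls rising 24 mm above its floor; a module fits with its long side along this x, either way round. Its 30 x 56 mm plate lies on the ledge 69 mm along +x. Pockets are 72 mm apart; their numbers change places from start to start.
- pocket4 (a point): Centre of the floor of the pocket whose plate has four dots (blue label, white dots). Pocket open on top, 92 (x) x 66 (y) mm inside, 6 mm walls rising 24 mm above its floor; a module fits with its long side along this x, either way round. Its 30 x 56 mm plate lies on the ledge 69 mm along +x. Pockets are 72 mm apart; their numbers change places from start to start.
- pocket5 (a point): Centre of the floor of the pocket whose plate has five dots (white label, black dots). Pocket open on top, 92 (x) x 66 (y) mm inside, 6 mm walls rising 24 mm above its floor; a module fits with its long side along this x, either way round. Its 30 x 56 mm plate lies on the ledge 69 mm along +x. Pockets are 72 mm apart; their numbers change places from start to start.
- rack: Fixed row of five cardboard-brown pockets, 110 x 366 x 30 mm, on an aluminium dock plate 6 mm thick; origin: centre of the row at table height, y along the row towards the hasp end; place and yaw change from start to start.
- hasp (a joint): Hinge angle (rad) of the yellow hasp, a slotted strap 84 mm long, 44 mm wide and 4 mm thick at the +y end of the rack: 0 = closed, lying level towards the rack with the steel staple standing in its slot; about 1.8 at the start = standing open, leaning a little away from the rack; it falls by its own weight either side of 1.57; stop at 2.0.
- hasp_hinge (a point): Middle of the hasp's hinge pin, 46 mm above the table; the pin lies along its x, the closed hasp points along its -y; axes as the rack's.
- hasp_tip (a point): Middle of the solid end part of the hasp (28 mm long, 44 mm wide), 70 mm from the hinge pin.
- selector (a joint): Travel (m) of the black selector grip along its track, 0 to 0.15: its white pointer line is at the middle of the red bands at 0.015, of the yellow bands at 0.070, of the green bands at 0.125 (bands are 20 mm long along the track). Stiff, stays where left.
- selector_top (a point): Middle of the top of the selector grip, 73 mm above the table; the grip is 30 (x) x 22 (y) x 42 mm tall on a grey panel 84 x 230 x 30 mm; it slides along this point's +y from red through yellow to green.
- tape_roll: Amber tape roll, 104 mm across, 48 mm tall; leave alone.
- cleaner_bottle: White bottle with blue cap, 60 mm across, 140 mm tall; leave alone.
- small_carton: Closed cardboard box 90 x 130 x 60 mm; leave alone.
- screwdriver: Screwdriver with orange handle, 200 mm, lying; leave alone.
- spanner: Steel spanner, 180 mm, lying flat; leave alone.
- screw_bin: Blue open bin 100 x 130 x 50 mm; leave alone.
- marker_pen: White and red marker pen, 120 mm, lying; leave alone.
- scanner: Grey and black hand scanner, 185 mm long, 40 mm tall, lying; leave alone.
There are look-alikes about, which are no part of the job. Leave any orange or purple look-alike of the module1 alone. What is shaped like the part that bears selector but purple is not meant.

How it is judged:
By the outcome, as a careful person would: the job done as asked, in the order asked, and still so for the second after the job is handed in, with the robot touching nothing.
Of module1, module2, module3, module4, module5 only 3 to 5 are there at a start; the rules pass over those that are not, and their reading is None.
At some moment in a run one of module1, module2, module3, module4, module5 may be knocked a few centimetres aside while the robot is not near it.
Once in a run the grip may slacken for a moment while it holds something.
It also fails if it takes over 210 s, if anything falls off the work surface, if the arm or the gripper's body presses on something with over 40 N, if the wrist force passes 120 N, or if a joint passes its speed limit or range.

## Working session

There is one attempt and no reset: what is moved stays moved. The work goes in short steps, Python scripts to look and compute and a shell command to move; the robot and the scene stay as the last step left them, time stands still between calls to the robot, and variables do not carry over. Pictures are saved under pics/ and viewed, at most 14 in all, crops included, and the job is handed in when it is done.

```bash
ls; mkdir -p pics; cat > h.py <<'E'
import numpy as np, cv2
from cell import get_obs, cams, ticket, finder
def snap(n,f):
    c=cams.calibration(n); im=cams.read_camera(n); cv2.imwrite('pics/'+f+'.png',im[:,:,::-1]); return im,c
def p2w(c,uv,z):
    K=np.array([[c['fx'],0,c['cx']],[0,c['fy'],c['cy']],[0,0,1.]])
    d=(np.array(uv,float)-[c['cx'],c['cy']])/[c['fx'],c['fy']]
    s=d.copy()
    for _ in range(20): s=d/(1+c['k1']*(s@s))
    E=np.array(c['extrinsics']); R,t=E[:3,:3],E[:3,3]
    o=-R.T@t; r=R.T@np.array([s[0],s[1],1]); return o+r*(z-o[2])/r[2]
def w2p(c,p):
    E=np.array(c['extrinsics']); q=E[:3,:3]@np.array(p)+E[:3,3]; s=q[:2]/q[2]; s=s*(1+c['k1']*(s@s))
    return s*[c['fx'],c['fy']]+[c['cx'],c['cy']]
E
python3 - <<'E'
from h import *
o=get_obs(); print(o['tool_pos'],o['tool_rot'],o['time_s'])
for n in('top','scene','wrist'):
    im,c=snap(n,n+'0'); E=np.array(c['extrinsics']); print(n,-E[:3,:3].T@E[:3,3],c['fx'],c['k1'])
    if n=='top':
        for k,z in [('module1',.052),('module2',.052),('module3',.052),('module4',.052),('module5',.052)]:
            for m in finder.masks_of(k,n)[:3]: print(k,round(m['p'],2),np.round(m['xy']),p2w(c,m['xy'],.04).round(3))
        for k,z in [('pocket%d'%i,.01) for i in range(1,6)]+[('hasp_hinge',.046),('selector_top',.073),('hasp_tip',.12),('rack',0)]:
            for m in finder.tip_of(k,n)[:2]: print(k,round(m['p'],2),np.round(m['xy']),p2w(c,m['xy'],z).round(3))
E
```

```text
pics
[0.168789   0.62713966 0.2214682 ] [-1.79891993e+02  8.07459535e-03  1.64946050e+02] 0.0
top [ 0.31904667 -0.02746863  1.43499559] 442.5968919124017 0.02839261751176405
module1 0.93 [211. 268.] [0.427 0.306 0.04 ]
module1 0.75 [215. 310.] [0.296 0.29  0.04 ]
module1 0.65 [290. 263.] [0.44  0.059 0.04 ]
module2 0.93 [211. 268.] [0.427 0.306 0.04 ]
module2 0.75 [215. 310.] [0.296 0.29  0.04 ]
module2 0.65 [290. 263.] [0.44  0.059 0.04 ]
module3 0.93 [211. 268.] [0.427 0.306 0.04 ]
module3 0.75 [215. 310.] [0.296 0.29  0.04 ]
module3 0.65 [290. 263.] [0.44  0.059 0.04 ]
module4 0.93 [211. 268.] [0.427 0.306 0.04 ]
module4 0.75 [215. 310.] [0.296 0.29  0.04 ]
module4 0.65 [290. 263.] [0.44  0.059 0.04 ]
module5 0.93 [211. 268.] [0.427 0.306 0.04 ]
module5 0.75 [215. 310.] [0.296 0.29  0.04 ]
module5 0.65 [290. 263.] [0.44  0.059 0.04 ]
hasp_hinge 0.86 [234. 223.] [0.567 0.238 0.046]
selector_top 0.69 [451. 318.] [ 0.272 -0.43   0.073]
selector_top 0.4 [409. 242.] [ 0.503 -0.311  0.073]
hasp_tip 0.59 [223. 223.] [0.555 0.256 0.12 ]
rack 0.69 [320. 228.] [ 0.562 -0.037  0.   ]
scene [1.31469379 0.85227428 1.05309948] 620.6128709090978 -0.019139410951273618
wrist [0.09264335 0.64787083 0.38431811] 417.1155632664241 0.02840498783062888
```

View pics/top0.png

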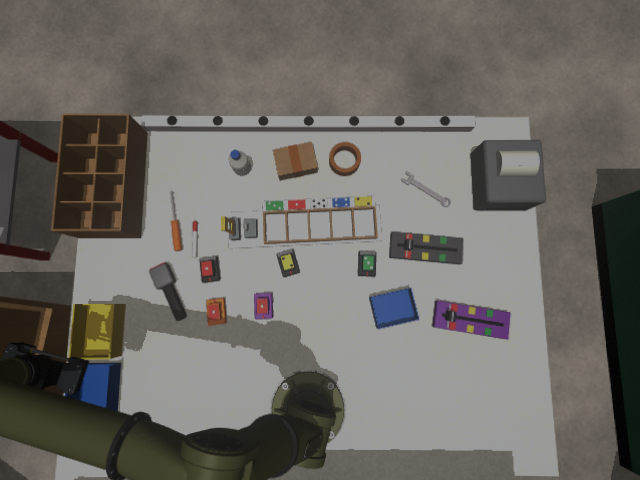

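View pics/scene0.png

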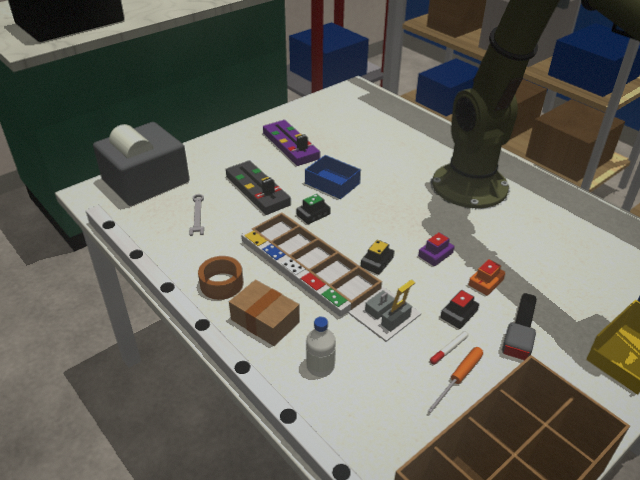

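The bench shows three black modules: red/1 at (209,268), yellow/2 at (288,263) and green/3 at (367,263). The orange one at (216,311) and the purple one at (263,305) are look-alikes. The black selector panel is at (426,248), with a purple look-alike at (471,319). Plates from left to right read 3, 1, 5, 4, 2, and the hasp is at (232,227). The scene view confirms this. I still need to check the area hidden by the arm.

```bash
python3 -m creep '0.05 -0.038 0.02 0 0.087;0.05 -0.038 0.02 0 0.087;0.05 -0.038 0.02 0 0.087;0.05 -0.038 0.02 0 0.087;0.05 -0.04 0 0 0.087;0.04 -0.05 0 0 0.087;0.02 -0.06 0 0 0.087;0.01 -0.06 0 0 0.087' && python3 -m creep '0 -0.06 0 3 0.087;0 -0.06 0 3 0.087;0 -0.06 0 3 0.087;0 -0.06 0 3 0.087;0 -0.06 0 3 0.087;0 -0.06 0 0 0.087;0 -0.06 0 0 0.087;0 0 0 0 0.087'; python3 -m creep '0.02 -0.06 0 0 0.087;0.02 -0.06 0 0 0.087;0.02 -0.04 0 0 0.087;0 0 0 0 0.087;0 0 0 0 0.087'
python3 - <<'E'
from h import *
snap('wrist','w1');snap('top','t1')
im=cv2.imread('pics/t1.png')[200:380,60:500]; cv2.imwrite('pics/t1c.png',cv2.resize(im,(800,327),interpolation=cv2.INTER_CUBIC))
a=cv2.imread('pics/w1.png'); cv2.imwrite('pics/c1.png',np.vstack([cv2.resize(a,(600,450)),cv2.resize(cv2.imread('pics/t1.png')[220:480,40:500],(600,150*2))])[:750][:750]) 
E
```

```text
time_s: 1.85
tool_pos: [0.4773, 0.274, 0.2983]
tool_rot: [-180.0, 0.0, 164.9]
force: [0.3, 0.4, 0.5]
grip_width: 0.0869
grasp_force: 0.0
time_s: 2.85
tool_pos: [0.475, -0.1495, 0.2991]
tool_rot: [-179.9, 0.1, 179.4]
force: [-0.0, 0.7, -0.4]
grip_width: 0.0868
grasp_force: 0.0
time_s: 3.48
tool_pos: [0.536, -0.3006, 0.298]
tool_rot: [179.9, -0.0, -180.0]
force: [-0.0, -0.9, 0.1]
grip_width: 0.0869
grasp_force: 0.0
```

View pics/w1.png

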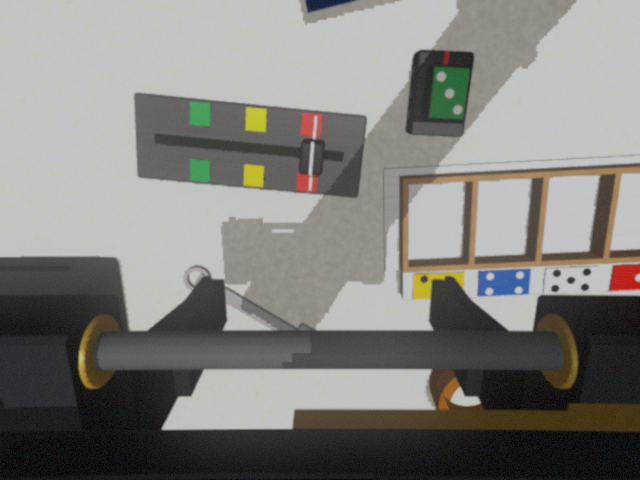

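View pics/t1.png

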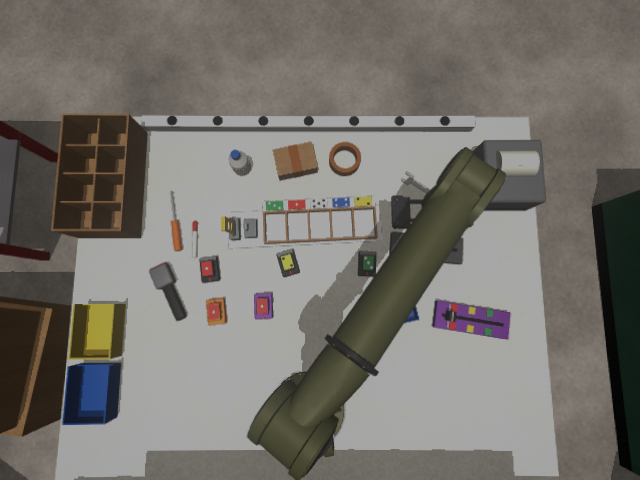

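Wrist view: the selector grip is at (312,157) on the black panel. The green module is at (450,93), and the plates for 2, 4, 5 and 1 run along row ~280. The top view shows nothing else hidden, so only modules 1, 2 and 3 are present.

```bash
cat >> h.py <<'E'
HSV={'red':[((0,140,90),(8,255,255)),((172,140,90),(180,255,255))],'yellow':[((22,140,90),(35,255,255))],'green':[((45,110,50),(80,255,255))],'blue':[((100,140,60),(125,255,255))]}
def blobs(im,col,c,z,mina=150):
    h=cv2.cvtColor(im,cv2.COLOR_RGB2HSV); m=sum(cv2.inRange(h,np.array(a),np.array(b)) for a,b in HSV[col])
    m=cv2.morphologyEx(m,cv2.MORPH_CLOSE,np.ones((9,9)))
    out=[]
    for k in cv2.findContours(m,cv2.RETR_EXTERNAL,cv2.CHAIN_APPROX_NONE)[0]:
        if cv2.contourArea(k)<mina: continue
        P=np.array([p2w(c,q[0],z)[:2] for q in k])*1000
        (x,y),(w,l),a=cv2.minAreaRect(P.astype(np.float32))
        if w>l: a+=90; w,l=l,w
        # a = direction (deg) of the short side ; long dir = a+90
        out.append((k[:,0].mean(0).round(),round(x/1000,4),round(y/1000,4),'wl',round(w),round(l),'longdir',round((a+90)%180,1)))
    return out
E
python3 - <<'E'
from h import *
o=get_obs();print(o['tool_pos'],o['tool_rot'])
im,c=snap('wrist','w2')
g=[p2w(c,u,.031) for u in [(200,113),(200,170),(256,119),(253,176),(312,124),(306,183)]]
for q in g: print(q.round(4))
print('top',p2w(c,(312,157),.073),[ (round(m['p'],2),m['xy'],p2w(c,m['xy'],.073).round(4)) for m in finder.tip_of('selector_top','wrist')])
for col in HSV:
    for b in blobs(im,col,c,.052): print(col,b)
for i in range(1,6):
    for m in finder.tip_of('pocket%d'%i,'wrist')[:1]: print(i,round(m['p'],2),m['xy'],p2w(c,m['xy'],.01).round(4))
E
```

```text
[ 0.53604508 -0.30017083  0.29869842] [ 1.79902324e+02  4.97247738e-02 -1.79912584e+02]
[ 0.463  -0.4253  0.031 ]
[ 0.519  -0.4303  0.031 ]
[ 0.4684 -0.3705  0.031 ]
[ 0.525  -0.3765  0.031 ]
[ 0.4731 -0.3151  0.031 ]
[ 0.5322 -0.3219  0.031 ]
top [ 0.5007961  -0.31401683  0.073     ] [(0.64, [308.8, 155.5], array([ 0.4994, -0.3169,  0.073 ]))]
red (array([625., 277.]), 0.6272, 0.011, 'wl', 28, 31, 'longdir', 92.8)
red (array([306., 181.]), 0.5267, -0.3211, 'wl', 18, 19, 'longdir', 82.8)
red (array([310., 124.]), 0.4723, -0.316, 'wl', 18, 20, 'longdir', 176.6)
yellow (array([ 84., 363.]), 0.7295, -0.5699, 'wl', 14, 65, 'longdir', 177.3)
yellow (array([435., 281.]), 0.6369, -0.1836, 'wl', 27, 51, 'longdir', 93.5)
yellow (array([253., 175.]), 0.5204, -0.3728, 'wl', 19, 21, 'longdir', 173.8)
yellow (array([255., 118.]), 0.4675, -0.3679, 'wl', 19, 20, 'longdir', 175.5)
green (array([199., 169.]), 0.5153, -0.4248, 'wl', 17, 20, 'longdir', 174.6)
green (array([199., 113.]), 0.4626, -0.4196, 'wl', 18, 20, 'longdir', 174.4)
green (array([448.,  92.]), 0.4441, -0.1881, 'wl', 32, 44, 'longdir', 176.6)
blue (array([503., 282.]), 0.6336, -0.1151, 'wl', 27, 51, 'longdir', 93.3)
blue (array([325.,   2.]), 0.3715, -0.3007, 'wl', 6, 36, 'longdir', 90.2)
1 0.27 [435.3, 94.7] [ 0.4451 -0.1895  0.01  ]
2 0.27 [435.3, 94.7] [ 0.4451 -0.1895  0.01  ]
3 0.27 [435.3, 94.7] [ 0.4451 -0.1895  0.01  ]
4 0.27 [435.3, 94.7] [ 0.4451 -0.1895  0.01  ]
5 0.27 [435.3, 94.7] [ 0.4451 -0.1895  0.01  ]
```

```bash
python3 -m creep '-0.008 -0.004 -0.05 -3 0.06;-0.009 -0.004 -0.05 -3 0.06;-0.009 -0.004 -0.05 0 0.06;-0.009 -0.003 -0.05 0 0.06;0 0 -0.04 0 0.06;0 0 -0.017 0 0.06;0 0 0 0 0.06;0 0 0 0 0.06' && python3 -m creep '0 0 0 0 0;0 0 0 0 0;0 0 0 0 0;0 0 0 0 0' 40; python3 -m creep '-0.0015 -0.015 0 0 0;-0.0015 -0.015 0 0 0;-0.0015 -0.015 0 0 0;-0.0015 -0.014 0 0 0;0 0 0 0 0;0 0 0 0 0'
python3 - <<'E'
from h import *
im,c=snap('wrist','w3');print(get_obs()['tool_pos'],get_obs()['tool_rot'])
E
```

```text
time_s: 4.92
tool_pos: [0.502, -0.318, 0.0432]
tool_rot: [-179.9, 0.2, 174.0]
force: [0.9, 0.3, 0.1]
grip_width: 0.0603
grasp_force: 0.0
time_s: 5.42
tool_pos: [0.5007, -0.3172, 0.0416]
tool_rot: [180.0, 0.0, 173.9]
force: [0.0, 0.6, -0.4]
grip_width: 0.0276
grasp_force: 0.0
time_s: 6.18
tool_pos: [0.4953, -0.3786, 0.0412]
tool_rot: [-179.8, 0.1, 173.9]
force: [6.0, -2.7, -8.2]
grip_width: 0.0218
grasp_force: 40.0
[ 0.49531288 -0.3785327   0.04125703] [-1.79824155e+02  1.22138716e-01  1.73902235e+02]
```

View pics/w3.png

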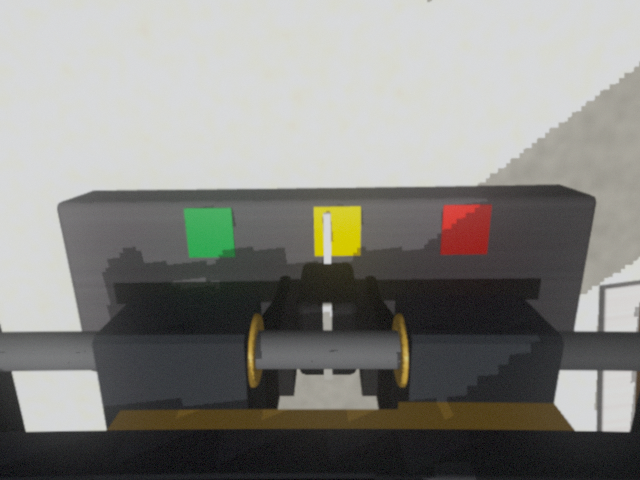

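The pointer is at column 327 and the yellow band's middle is at 337, so it is about 4 mm too far. I'll trim that back, release, and look at the rack.

```bash
python3 -m creep '0.0005 0.0045 0 0 0;0 0 0 0 0;0 0 0 0 0.06;0 0 0 0 0.06;0 0 0.01 0 0.06;0 0 0.04 0 0.06;0.01 0.02 0.05 2 0.06;0.01 0.04 0.05 2 0.06'; python3 -m creep '0.01 0.05 0.05 2 0.087;0.01 0.05 0.05 0 0.087;0.01 0.055 0.03 0 0.087;0.01 0.055 0.02 0 0.087;0.01 0.055 0 0 0.087;0.01 0.05 0 0 0.087;0 0 0 0 0.087;0 0 0 0 0.087'
python3 - <<'E'
from h import *
im,c=snap('wrist','w4');o=get_obs();print(o['tool_pos'],o['tool_rot'])
for col in HSV:
    for b in blobs(im,col,c,.03): print(col,b)
for k in ['pocket1','pocket2','pocket3','rack','hasp_hinge','hasp_tip']:
    for m in finder.tip_of(k,'wrist')[:1]: print(k,round(m['p'],2),m['xy'],p2w(c,m['xy'],{'hasp_hinge':.046,'rack':0,'hasp_tip':.11}.get(k,.01)).round(4))
E
```

```text
time_s: 7.22
tool_pos: [0.514, -0.3148, 0.1922]
tool_rot: [-179.9, 0.0, 177.8]
force: [1.3, 1.5, 0.4]
grip_width: 0.0595
grasp_force: 0.0
time_s: 8.22
tool_pos: [0.572, -0.0127, 0.3273]
tool_rot: [-179.9, 0.0, 179.9]
force: [0.3, 0.1, 0.3]
grip_width: 0.0869
grasp_force: 0.0
[ 0.57193803 -0.01353291  0.32731187] [-1.79956915e+02  3.17214567e-02  1.79787881e+02]
red (array([373., 237.]), 0.6356, 0.0387, 'wl', 27, 52, 'longdir', 91.8)
red (array([ 37., 141.]), 0.5286, -0.3218, 'wl', 20, 22, 'longdir', 175.4)
red (array([30., 86.]), 0.4731, -0.3166, 'wl', 20, 22, 'longdir', 173.8)
yellow (array([185., 246.]), 0.6464, -0.1774, 'wl', 28, 54, 'longdir', 93.0)
yellow (array([606., 176.]), 0.5694, 0.2913, 'wl', 53, 88, 'longdir', 83.8)
yellow (array([408.,  56.]), 0.4445, 0.0695, 'wl', 35, 47, 'longdir', 16.7)
green (array([435., 233.]), 0.632, 0.1106, 'wl', 27, 53, 'longdir', 92.8)
green (array([145.,  53.]), 0.4419, -0.1965, 'wl', 34, 47, 'longdir', 177.0)
hasp_hinge 0.83 [565.5, 167.0] [0.5546 0.2369 0.046 ]
hasp_tip 0.83 [618.5, 180.3] [0.558  0.2497 0.11  ]
```

View pics/w4.png

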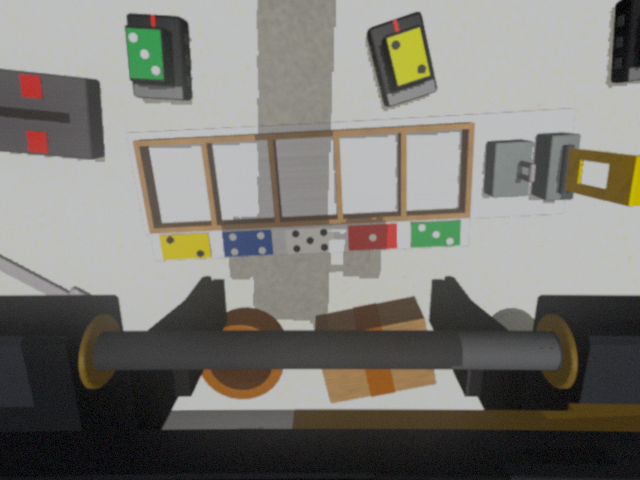

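Wrist view: the plates, left to right, are 2 (185,246), 4, 5, 1 (373,237) and 3 (435,233). The plate spacings come out at 72 mm, so rack yaw is 2.9°. Module 2 is at (408,56) and the open hasp is at (606,176). Next I look at module 1.

```bash
python3 -m creep '-0.01 0.05 0 0 0.087;-0.01 0.05 0 0 0.087;-0.01 0.05 -0.01 0 0.087;-0.01 0.05 -0.02 0 0.087;-0.01 0.05 -0.02 0 0.087;-0.01 0.05 -0.02 0 0.087;0 0 0 0 0.087;0 0 0 0 0.087'
python3 - <<'E'
from h import *
c=cams.calibration('wrist')
im,c=snap('wrist','w5');o=get_obs();print(o['tool_pos'],o['tool_rot'])
for col in ('red','yellow'):
    for b in blobs(im,col,c,.052): print(col,b)
cv2.imwrite('pics/w5c.png',cv2.resize(im[0:340,:,::-1],(640,340)))
E
```

```text
time_s: 9.57
tool_pos: [0.5126, 0.2877, 0.2567]
tool_rot: [-179.9, 0.0, 179.9]
force: [-0.5, -0.3, 0.6]
grip_width: 0.0868
grasp_force: 0.0
[0.51312575 0.28703043 0.25723676] [-1.79977377e+02  5.60422848e-02  1.79819328e+02]
red (array([409., 243.]), 0.5547, 0.3623, 'wl', 11, 27, 'longdir', 0.2)
red (array([360.,  92.]), 0.4203, 0.3145, 'wl', 32, 57, 'longdir', 8.3)
yellow (array([282., 273.]), 0.5837, 0.245, 'wl', 14, 59, 'longdir', 3.0)
yellow (array([ 63., 122.]), 0.4466, 0.0659, 'wl', 32, 45, 'longdir', 17.3)
```

View pics/w5c.png

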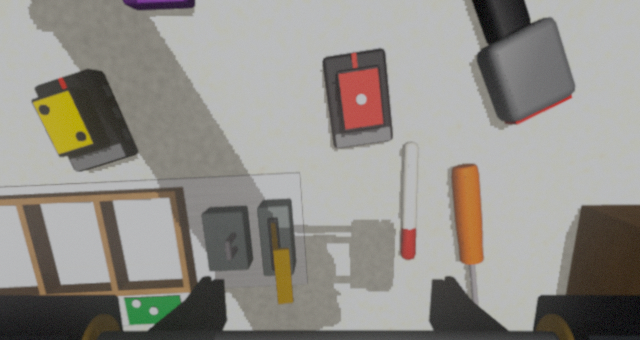

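Module 1 (black, one white dot) is at (361,99). Its blob took in the base stripe, so the corrected label centre is (0.426, 0.315).

```bash
python3 -m creep '-0.02 0.007 -0.03 3 0.065;-0.02 0.007 -0.03 3 0.065;-0.02 0.007 -0.04 2.4 0.065;-0.02 0.0074 -0.04 0 0.065;-0.007 0 -0.04 0 0.065;0 0 -0.03 0 0.065;0 0 -0.016 0 0.065;0 0 0 0 0.065'; python3 -m creep '0 0 0 0 0.065;0 0 0 0 0;0 0 0 0 0;0 0 0 0 0;0 0 0 0 0;0 0 0 0 0' 35
```

```text
time_s: 10.62
tool_pos: [0.4257, 0.3159, 0.0306]
tool_rot: [-180.0, -0.0, -171.8]
force: [0.3, 0.3, 0.3]
grip_width: 0.0649
grasp_force: 0.0
time_s: 11.38
tool_pos: [0.4253, 0.3168, 0.0309]
tool_rot: [-180.0, 0.0, -171.7]
force: [-0.3, 0.1, 2.0]
grip_width: 0.0356
grasp_force: 35.0
```

```bash
python3 -m creep '0 0 0.04 0 0;0 0 0.05 0 0;0 -0.03 0.05 0 0;0 -0.05 0 -2 0;0.01 -0.05 0 -2 0;0.03 -0.05 0 -1.5 0;0.03 -0.05 0 0 0;0.03 -0.03 0 0 0'; python3 -m creep '0.03 -0.0215 0 0 0;0.0114 0 0 0 0;0 0 -0.02 0 0;0 0 0 0 0;0 0 0 0 0'
python3 - <<'E'
from h import *
im,c=snap('wrist','w6');o=get_obs();print(o['tool_pos'],o['tool_rot'],o['grip_width'])
for col in ('red','green','blue','yellow'):
    for b in blobs(im,col,c,.03): print(col,b)
cv2.imwrite('pics/w6c.png',im[0:400,:,::-1])
E
```

```text
time_s: 12.38
tool_pos: [0.5255, 0.054, 0.1706]
tool_rot: [180.0, -0.0, -177.3]
force: [0.7, 0.2, -1.6]
grip_width: 0.0359
grasp_force: 35.0
time_s: 13.0
tool_pos: [0.5664, 0.0363, 0.151]
tool_rot: [180.0, -0.0, -177.1]
force: [0.5, -0.8, -1.5]
grip_width: 0.0359
grasp_force: 35.0
[0.56663919 0.03619127 0.15130498] [ 1.79966474e+02  3.57437693e-02 -1.77102083e+02] 0.03608658446848687
red (array([328., 374.]), 0.688, 0.0425, 'wl', 10, 65, 'longdir', 92.8)
red (array([328., 302.]), 0.6266, 0.0395, 'wl', 45, 65, 'longdir', 92.8)
red (array([328., 227.]), 0.568, 0.0365, 'wl', 6, 21, 'longdir', 2.9)
green (array([414., 303.]), 0.6255, 0.1026, 'wl', 14, 18, 'longdir', 93.0)
yellow (array([504., 408.]), 0.7105, 0.184, 'wl', 12, 88, 'longdir', 88.0)
yellow (array([ 35., 314.]), 0.6461, -0.177, 'wl', 29, 54, 'longdir', 92.5)
yellow (array([388.,  37.]), 0.4433, 0.068, 'wl', 36, 48, 'longdir', 16.9)
```

View pics/w6c.png

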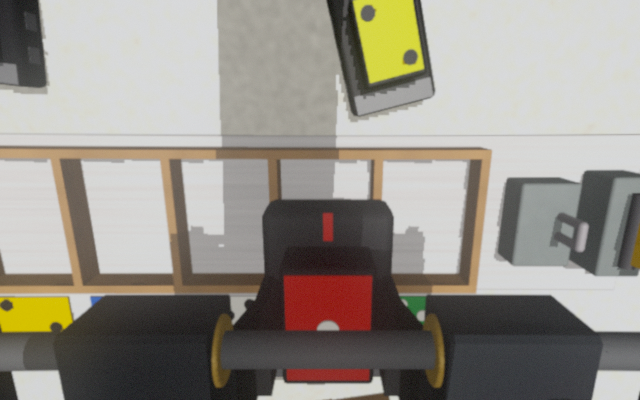

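```bash
python3 - <<'E'
from h import *
c=cams.calibration('wrist'); R=np.array([[.99875,-.0499],[.0499,.99875]])
print('stripe',p2w(c,(328,227),.147), 'near edge centre',p2w(c,(328,201),.147))
p=np.array([.5667,.0353])
for dx,dy in [(-.046,-.033),(-.046,.033),(-.052,-.033),(-.052,.033),(-.052,.111),(.052,.111)]: print(dx,dy,w2p(c,[*(p+R@[dx,dy]),.03]).round())
E
```

```text
stripe [0.53503723 0.03471844 0.147     ] near edge centre [0.52406893 0.03416551 0.147     ]
-0.046 -0.033 [277. 159.]
-0.046 0.033 [375. 159.]
-0.052 -0.033 [277. 150.]
-0.052 0.033 [375. 150.]
-0.052 0.111 [493. 149.]
0.052 0.111 [477. 292.]
```

Module and pocket outlines agree with the prediction within about 2 mm. Lowering.

```bash
python3 -m creep '0 -0.001 -0.04 0 0;0 0 -0.03 0 0;0 0 -0.02 0 0;0 0 -0.012 0 0;0 0 -0.01 0 0;0 0 0 0 0'; python3 -m creep '0 0 -0.002 0 0;0 0 0 0 0.055;0 0 0 0 0.055;0 0 0 0 0.055;0 0 0.02 0 0.055;0 0 0.05 0 0.055;0 0 0.05 0 0.055;0 0 0 0 0.055'
python3 - <<'E'
from h import *
im,c=snap('wrist','w7');o=get_obs();print(o['tool_pos'],o['tool_rot'],o['grip_width'])
for col in ('red','yellow','green'):
    for b in blobs(im,col,c,.058 if col=='red' else .052): print(col,b)
cv2.imwrite('pics/w7c.png',im[0:400,:,::-1])
E
```

```text
time_s: 13.8
tool_pos: [0.5665, 0.0345, 0.0386]
tool_rot: [-180.0, -0.0, -177.2]
force: [-0.0, -0.7, -1.6]
grip_width: 0.0359
grasp_force: 35.0
time_s: 14.8
tool_pos: [0.5701, 0.0343, 0.1627]
tool_rot: [179.9, 0.6, -177.2]
force: [-0.3, -0.0, -0.5]
grip_width: 0.0552
grasp_force: 0.0
[0.56835052 0.03451817 0.16008895] [ 179.90474741    0.32216669 -177.16774716] 0.055061999776944176
red (array([328., 300.]), 0.6219, 0.0374, 'wl', 25, 50, 'longdir', 92.7)
red (array([328., 227.]), 0.5689, 0.0347, 'wl', 33, 44, 'longdir', 2.8)
yellow (array([ 37., 296.]), 0.6353, -0.1639, 'wl', 27, 54, 'longdir', 92.4)
yellow (array([634., 224.]), 0.5589, 0.2376, 'wl', 10, 47, 'longdir', 15.0)
yellow (array([389.,  33.]), 0.4481, 0.0656, 'wl', 33, 42, 'longdir', 16.4)
green (array([443., 297.]), 0.6211, 0.1162, 'wl', 26, 27, 'longdir', 92.8)
green (array([389., 300.]), 0.6228, 0.081, 'wl', 4, 26, 'longdir', 3.4)
```

View pics/w7c.png

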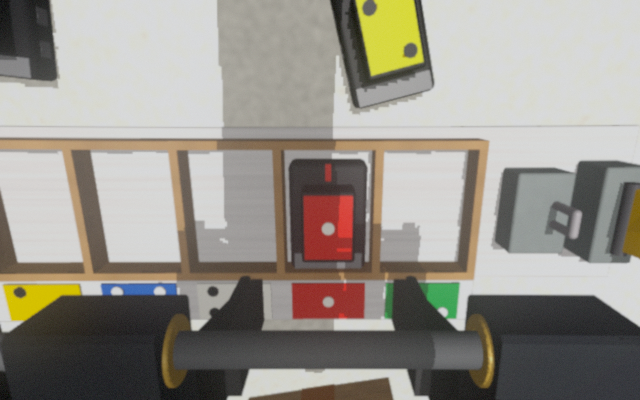

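Module 1 sits flat in the one-dot pocket at (328,227). Now module 2 (black, two black dots on yellow) at (389,40), which is at about (0.447, 0.066).

```bash
python3 -m creep '-0.04 0.01 0 5 0.065;-0.04 0.011 0 5 0.065;-0.04 0.01 -0.02 4.2 0.065;0 0 -0.03 0 0.065;0 0 0 0 0.065;0 0 0 0 0.065'
python3 - <<'E'
from h import *
im,c=snap('wrist','w8');o=get_obs();print(o['tool_pos'],o['tool_rot'],o['grip_width'])
for b in blobs(im,'yellow',c,.052): print(b)
E
```

```text
time_s: 15.6
tool_pos: [0.4472, 0.0653, 0.1073]
tool_rot: [-180.0, 0.0, -163.0]
force: [0.3, 1.2, 0.6]
grip_width: 0.0651
grasp_force: 0.0
[0.44757034 0.0653261  0.10763841] [-1.79977317e+02  6.47630349e-02 -1.62997439e+02] 0.06487756291898875
(array([327., 255.]), 0.4471, 0.0652, 'wl', 33, 45, 'longdir', 17.0)
```

```bash
python3 -m creep '0 0 -0.04 0 0.065;0 0 -0.026 0 0.065;0 0 -0.0105 0 0.065;0 0 0 0 0.065;0 0 0 0 0;0 0 0 0 0;0 0 0 0 0;0 0 0 0 0' 35; python3 -m creep '0 0 0 0 0;0 0 0.04 0 0;0 0 0.04 0 0;0 -0.04 0.04 -5 0;0.02 -0.05 0 -5 0;0.03 -0.05 0 -4.1 0;0.04 -0.05 0 0 0;0.04 -0.056 0 0 0'; python3 -m creep '0 0 0 0 0;0 0 0 0 0;0 0 0 0 0'
python3 - <<'E'
from h import *
im,c=snap('wrist','w9');o=get_obs();print(o['tool_pos'],o['tool_rot'],o['grip_width'])
z=o['tool_pos'][2]
for zz in (z-.004,.052):
  for col in ('red','yellow','green'):
    for b in blobs(im,col,c,zz,60): print(col,b)
  print()
E
```

```text
time_s: 16.65
tool_pos: [0.4469, 0.0656, 0.0306]
tool_rot: [180.0, 0.0, -163.0]
force: [0.0, -1.0, 2.6]
grip_width: 0.036
grasp_force: 35.0
time_s: 17.65
tool_pos: [0.5729, -0.1745, 0.1495]
tool_rot: [180.0, -0.0, -176.9]
force: [1.0, 1.6, -1.6]
grip_width: 0.0358
grasp_force: 35.0
time_s: 18.02
tool_pos: [0.5715, -0.1721, 0.1501]
tool_rot: [179.9, -0.0, -176.9]
force: [-0.4, -0.9, -3.2]
grip_width: 0.0356
grasp_force: 35.0
[ 0.57170473 -0.17213161  0.15040507] [ 1.79879786e+02  3.50778649e-02 -1.76921932e+02] 0.03609732652034961
red (array([609., 317.]), 0.5749, -0.0509, 'wl', 13, 31, 'longdir', 93.4)
red (array([633., 252.]), 0.5434, -0.0483, 'wl', 7, 30, 'longdir', 14.7)
red (array([328., 223.]), 0.5381, -0.1738, 'wl', 4, 12, 'longdir', 3.0)
red (array([636., 191.]), 0.5184, -0.053, 'wl', 3, 8, 'longdir', 15.1)
red (array([103., 151.]), 0.5138, -0.2621, 'wl', 12, 13, 'longdir', 174.7)
red (array([102.,  60.]), 0.4812, -0.2591, 'wl', 12, 13, 'longdir', 174.4)
yellow (array([328., 373.]), 0.6092, -0.1702, 'wl', 4, 38, 'longdir', 92.9)
yellow (array([440., 366.]), 0.6032, -0.1192, 'w
[... 682 characters left out ...]
'longdir', 15.1)
red (array([103., 151.]), 0.5259, -0.3108, 'wl', 18, 20, 'longdir', 174.7)
red (array([102.,  60.]), 0.4746, -0.306, 'wl', 19, 20, 'longdir', 174.4)
yellow (array([328., 373.]), 0.6757, -0.1664, 'wl', 7, 60, 'longdir', 92.9)
yellow (array([440., 366.]), 0.6663, -0.0863, 'wl', 3, 30, 'longdir', 5.4)
yellow (array([216., 355.]), 0.6651, -0.2468, 'wl', 5, 39, 'longdir', 176.3)
yellow (array([328., 300.]), 0.6191, -0.1693, 'wl', 44, 60, 'longdir', 93.0)
yellow (array([ 16., 139.]), 0.5212, -0.3615, 'wl', 19, 21, 'longdir', 174.2)
yellow (array([13., 46.]), 0.4701, -0.3545, 'wl', 15, 21, 'longdir', 174.6)
green (array([310.,  28.]), 0.4509, -0.1888, 'wl', 31, 33, 'longdir', 87.7)
```

```bash
python3 -m creep '0.006 -0.0085 0 0 0;0 0 -0.04 0 0;0 0 -0.03 0 0;0 0 0 0 0'
```

```text
time_s: 18.58
tool_pos: [0.5763, -0.1818, 0.0784]
tool_rot: [179.9, -0.2, -177.0]
force: [0.2, -0.3, -3.9]
grip_width: 0.0354
grasp_force: 35.0
```

```bash
python3 -m creep '0.001 0.001 -0.025 0 0;0 0 -0.012 0 0;0 0 0 0 0;0 0 -0.004 0 0;0 0 0 0 0'; python3 -m creep '0 0 0 0 0.055;0 0 0 0 0.055;0 0 0 0 0.055;0 0 0.02 0 0.055;-0.02 0 0.05 0 0.055;-0.05 0 0.05 0 0.055;-0.02 0 0 0 0.055;0 0 0 0 0.065'
python3 - <<'E'
from h import *
im,c=snap('wrist','w10');o=get_obs();print(o['tool_pos'],o['tool_rot'],o['grip_width'])
for col in ('yellow','green'):
    for b in blobs(im,col,c,.058 if col=='yellow' else .052): print(col,b)
cv2.imwrite('pics/w10c.png',im[0:400,:,::-1])
E
```

```text
time_s: 19.2
tool_pos: [0.5793, -0.1818, 0.0398]
tool_rot: [180.0, 0.0, -177.1]
force: [-0.6, 0.8, -3.2]
grip_width: 0.0361
grasp_force: 35.0
time_s: 20.2
tool_pos: [0.4944, -0.1819, 0.1551]
tool_rot: [179.9, 0.2, -177.1]
force: [-0.4, -0.0, -0.3]
grip_width: 0.0593
grasp_force: 0.0
[ 0.49532382 -0.18144525  0.15459865] [ 1.79914955e+02  1.60589908e-01 -1.77060592e+02] 0.061238187009509726
yellow (array([323., 403.]), 0.6269, -0.1783, 'wl', 31, 50, 'longdir', 92.7)
yellow (array([322., 373.]), 0.5983, -0.1805, 'wl', 6, 33, 'longdir', 92.7)
yellow (array([322., 325.]), 0.5607, -0.1826, 'wl', 7, 33, 'longdir', 92.7)
yellow (array([ 55., 252.]), 0.5131, -0.3582, 'wl', 18, 20, 'longdir', 174.6)
yellow (array([ 49., 172.]), 0.4628, -0.3535, 'wl', 18, 20, 'longdir', 174.4)
green (array([321., 153.]), 0.4444, -0.1884, 'wl', 32, 44, 'longdir', 177.1)
```

View pics/w10c.png

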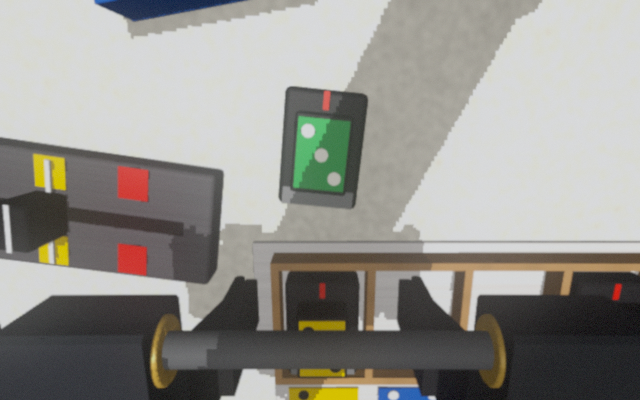

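Module 2 is seated at (322,330) and the pointer is on yellow. Module 3 (black, three white dots) at (321,153) is next.

```bash
python3 -m creep '-0.025 -0.003 -0.03 -3 0.065;-0.026 -0.004 -0.03 -2.8 0.065;0 0 -0.03 0 0.065;0 0 -0.02 0 0.065;0 0 -0.013 0 0.065;0 0 0 0 0.065;0 0 0 0 0.065'; python3 -m creep '0 0 0 0 0;0 0 0 0 0;0 0 0 0 0;0 0 0 0 0;0 0 0 0 0' 35
```

```text
time_s: 21.12
tool_pos: [0.4445, -0.189, 0.031]
tool_rot: [-180.0, 0.1, 177.2]
force: [0.3, 0.1, -0.5]
grip_width: 0.0649
grasp_force: 0.0
time_s: 21.75
tool_pos: [0.4439, -0.1886, 0.0306]
tool_rot: [180.0, 0.0, 177.1]
force: [-0.9, 0.2, 1.9]
grip_width: 0.0356
grasp_force: 35.0
```

```bash
python3 -m creep '0 0 0.04 0 0;0 0 0.04 0 0;0 0.04 0.04 2 0;0.01 0.05 0 2 0;0.02 0.05 0 1.8 0;0.03 0.05 0 0 0;0.03 0.05 0 0 0;0.0287 0.045 0 0 0'; python3 -m creep '0 0.0106 0 0 0;0 0 0 0 0;0 0 0 0 0'
python3 - <<'E'
from h import *
im,c=snap('wrist','w11');o=get_obs();print(o['tool_pos'],o['tool_rot'],o['grip_width'])
z=o['tool_pos'][2]
for col,zz in (('red',z-.004),('red',.058),('red',.03),('green',z+.022)):
    for b in blobs(im,col,c,zz,60): print(col,b)
E
```

```text
time_s: 22.75
tool_pos: [0.5626, 0.0984, 0.1495]
tool_rot: [-180.0, -0.1, -177.0]
force: [0.4, 0.1, -1.9]
grip_width: 0.0359
grasp_force: 35.0
time_s: 23.12
tool_pos: [0.5619, 0.1049, 0.1502]
tool_rot: [-180.0, -0.0, -177.2]
force: [-0.7, -1.6, -2.2]
grip_width: 0.0356
grasp_force: 35.0
[0.56198581 0.10489818 0.15044626] [-1.79999368e+02 -1.87323022e-02 -1.77207937e+02] 0.036166308702074566
red (array([240., 304.]), 0.566, 0.0667, 'wl', 8, 11, 'longdir', 143.8)
red (array([327., 225.]), 0.5293, 0.1032, 'wl', 4, 12, 'longdir', 2.8)
red (array([218., 241.]), 0.5389, 0.0577, 'wl', 21, 28, 'longdir', 2.8)
red (array([223., 184.]), 0.5141, 0.0607, 'wl', 2, 7, 'longdir', 178.7)
red (array([240., 304.]), 0.6103, 0.0484, 'wl', 13, 16, 'longdir', 143.8)
red (array([327., 225.]), 0.554, 0.1044, 'wl', 6, 18, 'longdir', 2.8)
red (array([218., 241.]), 0.5687, 0.0347, 'wl', 33, 44, 'longdir', 2.8)
red (array([223., 184.]), 0.5307, 0.0392, 'wl', 4, 11, 'longdir', 178.7)
red (array([240., 304.]), 0.6243, 0.0427, 'wl', 14, 18, 'longdir', 143.8)
red (array([327., 225.]), 0.5618, 0.1048, 'wl', 6, 20, 'longdir', 2.8)
red (array([218., 241.]), 0.5782, 0.0273, 'wl', 36, 48, 'longdir', 2.8)
red (array([223., 184.]), 0.5359, 0.0324, 'wl', 4, 12, 'longdir', 178.7)
green (array([327., 374.]), 0.5816, 0.1056, 'wl', 4, 32, 'longdir', 92.8)
green (array([327., 301.]), 0.5513, 0.1042, 'wl', 23, 32, 'longdir', 92.8)
```

Stripe position puts the module centred in the hand. Trim (+1, +2 mm) and lower.

```bash
python3 -m creep '0.001 0.002 -0.03 0 0;0 0 -0.04 0 0;0 0 -0.025 0 0;0 0 -0.012 0 0;0 0 0 0 0;0 0 -0.004 0 0;0 0 0 0 0'; python3 -m creep '0 0 0 0 0.055;0 0 0 0 0.055;0 0 0 0 0.055;0 0 0.02 0 0.055;-0.02 0 0.05 0 0.055;-0.05 0 0.05 0 0.055;-0.03 0 0.05 0 0.055;0 0 0.05 0 0.055'; python3 -m creep '0 0.02 0.03 0 0.055;0 0.03 0.02 0 0;0 0 0 0 0'
python3 - <<'E'
from h import *
im,c=snap('wrist','w12');o=get_obs();print(o['tool_pos'],o['tool_rot'],o['grip_width'])
for col in ('red','yellow','green'):
    for b in blobs(im,col,c,.058): print(col,b)
for k,z in (('hasp_hinge',.046),('hasp_tip',.114)):
    for m in finder.tip_of(k,'wrist')[:1]: print(k,round(m['p'],2),m['xy'],p2w(c,m['xy'],z).round(4))
E
```

```text
time_s: 24.05
tool_pos: [0.564, 0.1091, 0.0401]
tool_rot: [180.0, 0.1, -177.1]
force: [0.2, 0.8, -3.2]
grip_width: 0.0355
grasp_force: 35.0
time_s: 25.05
tool_pos: [0.4676, 0.1085, 0.2565]
tool_rot: [179.8, 0.0, -177.0]
force: [0.5, 1.2, 0.1]
grip_width: 0.0547
grasp_force: 0.0
time_s: 25.42
tool_pos: [0.4697, 0.1613, 0.3062]
tool_rot: [179.9, 0.2, -176.9]
force: [0.4, -0.0, 0.1]
grip_width: 0.0424
grasp_force: 0.0
[0.46954025 0.15922316 0.30495636] [ 1.79960006e+02  1.07050112e-01 -1.76990184e+02] 0.03813739084853283
red (array([224., 316.]), 0.618, 0.0599, 'wl', 22, 23, 'longdir', 2.9)
red (array([500., 274.]), 0.5501, 0.3484, 'wl', 11, 26, 'longdir', 177.9)
red (array([202., 275.]), 0.569, 0.0347, 'wl', 33, 44, 'longdir', 3.0)
red (array([482.,  13.]), 0.3065, 0.289, 'wl', 21, 32, 'longdir', 92.7)
red (array([314.,  18.]), 0.3184, 0.1417, 'wl', 30, 30, 'longdir', 93.2)
yellow (array([ 23., 320.]), 0.6305, -0.1568, 'wl', 28, 54, 'longdir', 92.5)
yellow (array([423., 297.]), 0.5857, 0.2695, 'wl', 20, 46, 'longdir', 3.1)
yellow (array([  4., 277.]), 0.5795, -0.1665, 'wl', 12, 46, 'longdir', 170.9)
green (array([288., 320.]), 0.6157, 0.1273, 'wl', 23, 25, 'longdir', 1.2)
green (array([275., 272.]), 0.5646, 0.1093, 'wl', 31, 44, 'longdir', 3.5)
hasp_hinge 0.84 [392.3, 269.1] [0.5556 0.2371 0.046 ]
hasp_tip 0.86 [415.1, 299.2] [0.5577 0.2482 0.114 ]
```

View pics/w12.png

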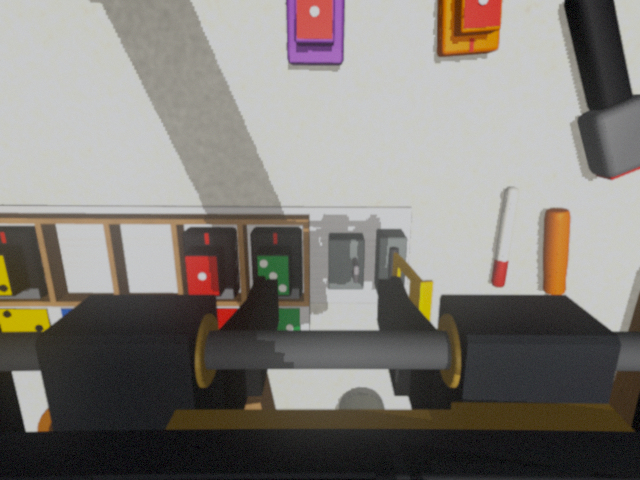

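All three are seated: module 1 at (202,275), module 3 at (275,272), module 2 at the left edge. The hasp stands open at (415,290). I'll go beyond it with closed fingers and push it over.

```bash
python3 -m creep '0.02 0.04 0 0 0;0.02 0.04 -0.02 0 0;0.02 0.04 -0.04 0 0;0.026 0.025 -0.04 0 0;0 0 -0.04 0 0;0 0 -0.04 0 0;0 0 -0.02 0 0;0 0 0 0 0'; python3 -m creep '0 -0.01 0 0 0;0 -0.01 0 0 0;0 -0.01 0 0 0;0 -0.01 0 0 0;0 0 0 0 0'
```

```text
time_s: 26.58
tool_pos: [0.5546, 0.3027, 0.1025]
tool_rot: [-179.9, -0.1, -177.1]
force: [0.5, 0.0, 0.7]
grip_width: 0.0002
grasp_force: 0.0
time_s: 27.2
tool_pos: [0.5556, 0.2626, 0.104]
tool_rot: [180.0, 0.0, -177.2]
force: [-1.1, -0.1, 0.4]
grip_width: 0.0001
grasp_force: 0.0
```

```bash
python3 -m creep '0 -0.008 0 0 0;0 -0.008 0 0 0;0 -0.008 0 0 0;0 -0.008 0 0 0;0 -0.008 0 0 0;0 -0.008 0 0 0;0 0 0 0 0;0 0 0 0 0'; python3 -m creep '0 0.01 0.05 0 0;-0.04 0.01 0.05 0 0;-0.05 0 0.03 0 0;0 0 0.03 0 0;0 0 0 0 0;0 0 0 0 0'
python3 - <<'E'
from h import *
im,c=snap('wrist','w13');o=get_obs();print(o['tool_pos'],o['tool_rot'],o['grip_width'])
for b in blobs(im,'yellow',c,.048): print(b)
for k,z in (('hasp_hinge',.046),('hasp_tip',.048)):
    for m in finder.tip_of(k,'wrist')[:1]: print(k,round(m['p'],2),m['xy'],p2w(c,m['xy'],z).round(4))
E
```

```text
time_s: 28.2
tool_pos: [0.5552, 0.2162, 0.1037]
tool_rot: [180.0, 0.0, -177.0]
force: [0.3, 0.4, 0.4]
grip_width: 0.0001
grasp_force: 0.0
time_s: 28.95
tool_pos: [0.4666, 0.2356, 0.2613]
tool_rot: [-180.0, -0.0, -177.0]
force: [-0.3, -0.6, -0.2]
grip_width: 0.0001
grasp_force: 0.0
[0.4664375  0.23540309 0.26084601] [-1.79936614e+02 -6.43150390e-02 -1.77066722e+02] 0.0005140576148888619
(array([276., 276.]), 0.5504, 0.1916, 'wl', 29, 80, 'longdir', 92.8)
hasp_hinge 0.75 [326.1, 283.6] [0.5525 0.2387 0.046 ]
hasp_tip 0.65 [249.7, 287.4] [0.5594 0.1645 0.048 ]
```

View pics/w13.png

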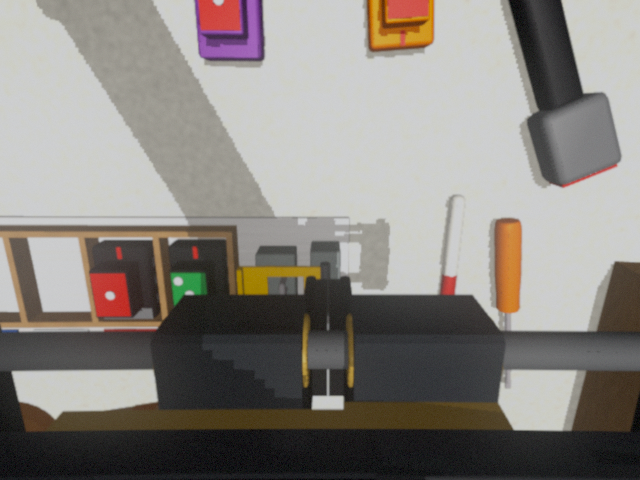

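The hasp has fallen over the staple at (276,276). I'll press lightly on its end to check that it lies level.

```bash
python3 -m creep '0.045 -0.036 0 0 0;0.0475 -0.0365 0 0 0;0 0 -0.05 0 0;0 0 -0.05 0 0;0 0 -0.05 0 0;0 0 -0.04 0 0;0 0 0 0 0;0 0 0 0 0'; python3 -m creep '0 0 -0.005 0 0;0 0 -0.005 0 0;0 0 0 0 0;0 0 0 0 0'
```

```text
time_s: 30.1
tool_pos: [0.5602, 0.1629, 0.0729]
tool_rot: [-180.0, 0.1, -177.1]
force: [-0.7, 0.4, 0.1]
grip_width: 0.0001
grasp_force: 0.0
time_s: 30.6
tool_pos: [0.5593, 0.1632, 0.0621]
tool_rot: [180.0, 0.0, -177.1]
force: [0.4, 0.4, 0.2]
grip_width: 0.0005
grasp_force: 0.0
```

```bash
python3 -m creep '0 0 -0.005 0 0;0 0 -0.004 0 0;0 0 0 0 0'; python3 -m creep '0 0 -0.002 0 0;0 0 0 0 0'; python3 -m creep '0 0 -0.002 0 0;0 0 0 0 0'
```

```text
time_s: 30.98
tool_pos: [0.5598, 0.1633, 0.0557]
tool_rot: [179.9, 0.0, -177.1]
force: [-7.9, -1.7, 21.3]
grip_width: 0.0004
grasp_force: 11.6
time_s: 31.22
tool_pos: [0.56, 0.1633, 0.0554]
tool_rot: [179.8, -0.0, -177.1]
force: [-11.0, -2.5, 31.5]
grip_width: 0.0005
grasp_force: 17.0
time_s: 31.48
tool_pos: [0.5601, 0.1634, 0.0551]
tool_rot: [179.8, -0.0, -177.1]
force: [-15.8, -2.6, 44.3]
grip_width: 0.0005
grasp_force: 22.8
```

Stiff stop at z = 0.055, higher than the 0.048 expected for a level hasp. Backing off to look at what the fingers met.

```bash
python3 -m creep '0 0 0.03 0 0;-0.01 -0.02 0.05 0 0;-0.05 -0.05 0.05 0 0;-0.05 0 0.05 0 0;0 0 0 0 0;0 0 0 0 0'
python3 - <<'E'
from h import *
im,c=snap('wrist','w14');o=get_obs();print(o['tool_pos'],o['tool_rot'],o['grip_width'])
for z in (.048,.055):
  for b in blobs(im,'yellow',c,z): print(b)
h=[p2w(dict(c),(0,0),0)] 
E12=None
x0,y0=[int(v) for v in w2p(c,[.555,.19,.05])]; print(x0,y0)
s=im[y0-75:y0+75,x0-130:x0+130,::-1]; ims,cs=snap('scene','s14')
u,v=[int(q) for q in w2p(cs,[.555,.19,.05])]
t=ims[v-50:v+50,u-80:u+80,::-1]
cv2.imwrite('pics/c14.png',np.vstack([cv2.resize(s,(520,300),interpolation=cv2.INTER_CUBIC),cv2.resize(t,(520,300),interpolation=cv2.INTER_CUBIC)]))
E
```

```text
time_s: 32.22
tool_pos: [0.4688, 0.1075, 0.209]
tool_rot: [179.9, 0.0, -177.0]
force: [-0.5, -0.0, 0.1]
grip_width: 0.0008
grasp_force: 0.0
[0.46874631 0.10719342 0.20813413] [-1.79941966e+02 -5.76960466e-02 -1.77028443e+02] 0.00022479052519541097
(array([ 27., 380.]), 0.636, -0.1492, 'wl', 20, 25, 'longdir', 93.5)
(array([ 27., 380.]), 0.6306, -0.1437, 'wl', 20, 25, 'longdir', 93.5)
418 314
```

View pics/c14.png

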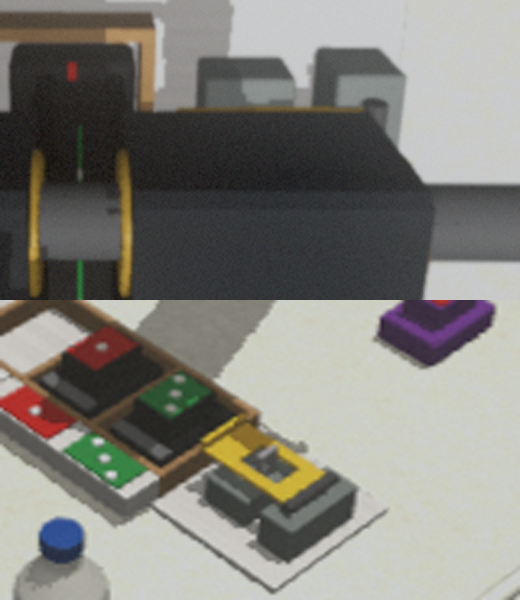

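```bash
python3 - <<'E'
from h import *
im,c=snap('scene','s15')
h=np.array([.5555,.2375]); R=np.array([[.99875,-.0499],[.0499,.99875]])
hs=cv2.cvtColor(im,cv2.COLOR_RGB2HSV); m=cv2.inRange(hs,np.array((20,140,60)),np.array((36,255,255)))
u,v=w2p(c,[.555,.19,.05]).astype(int); mm=np.zeros_like(m); mm[v-40:v+40,u-45:u+45]=m[v-40:v+40,u-45:u+45]
from itertools import product
for a in (0,.1,.2):
  ps=[]
  for dx,l in product((-.022,.022),(.02,.084)):
    q=h+R@[dx,-l*np.cos(a)]; ps.append(w2p(c,[*q,.048+l*np.sin(a)]))
  ps=cv2.convexHull(np.array(ps).astype(np.float32)); k=np.zeros_like(m); cv2.fillConvexPoly(k,ps.astype(int),255)
  print(a,ps.reshape(-1,2).round().tolist(),'IoU',(k&mm>0).sum()/((k|mm)>0).sum())
k=max(cv2.findContours(mm,cv2.RETR_EXTERNAL,2)[0],key=cv2.contourArea); print(cv2.approxPolyDP(k,2.5,True).reshape(-1,2).tolist())
E
```

```text
0 [[397.0, 298.0], [384.0, 307.0], [363.0, 292.0], [376.0, 283.0]] IoU 0.5072727272727273
0.1 [[397.0, 297.0], [384.0, 307.0], [364.0, 290.0], [377.0, 281.0]] IoU 0.42546063651591287
0.2 [[397.0, 297.0], [384.0, 306.0], [364.0, 288.0], [377.0, 278.0]] IoU 0.3420647149460709
[[364, 290], [364, 294], [387, 310], [401, 301], [377, 282]]
```

Angle 0 fits best, and the 0.055 contact was the upturned lip at the hasp's end, so the hasp is level over its staple. Now the selector.

```bash
python3 -m creep '0.003 -0.06 0 -3 0.06;0.003 -0.06 0 -3 0.06;0.003 -0.06 0 -3 0.06;0.003 -0.06 0 0 0.06;0.003 -0.06 0 0 0.06;0.003 -0.06 0 0 0.06;0.004 -0.06 0 0 0.06;0.004 -0.05 0 0 0.06'; python3 -m creep '0 0 0 0 0.06;0 0 0 0 0.06;0 0 0 0 0.06'
python3 - <<'E'
from h import *
im,c=snap('wrist','w16');o=get_obs();print(o['tool_pos'],o['tool_rot'],o['grip_width'])
for col in ('red','green','yellow'):
  for b in blobs(im,col,c,.031,60): print(col,b)
print([ (round(m['p'],2),m['xy'],p2w(c,m['xy'],.073).round(4)) for m in finder.tip_of('selector_top','wrist')])
E
```

```text
time_s: 33.38
tool_pos: [0.4945, -0.3657, 0.2065]
tool_rot: [-179.8, -0.3, 173.9]
force: [0.5, 0.1, 0.9]
grip_width: 0.0589
grasp_force: 0.0
time_s: 33.75
tool_pos: [0.4959, -0.361, 0.2084]
tool_rot: [179.9, -0.1, 174.1]
force: [0.7, 0.1, 0.2]
grip_width: 0.06
grasp_force: 0.0
[ 0.49598896 -0.36093563  0.20873352] [ 1.79948487e+02 -2.06862010e-02  1.74134032e+02] 0.06013368347724034
red (array([542., 243.]), 0.5467, -0.1825, 'wl', 4, 14, 'longdir', 2.2)
red (array([377., 239.]), 0.5287, -0.3221, 'wl', 20, 21, 'longdir', 174.1)
red (array([378., 174.]), 0.4733, -0.3167, 'wl', 19, 21, 'longdir', 175.7)
green (array([248., 240.]), 0.5182, -0.4314, 'wl', 19, 21, 'longdir', 174.1)
green (array([244., 176.]), 0.463, -0.4261, 'wl', 19, 20, 'longdir', 174.2)
yellow (array([501., 376.]), 0.6739, -0.2156, 'wl', 7, 26, 'longdir', 163.2)
yellow (array([560., 281.]), 0.5835, -0.1669, 'wl', 30, 36, 'longdir', 92.0)
yellow (array([312., 246.]), 0.5283, -0.3772, 'wl', 12, 20, 'longdir', 84.1)
yellow (array([311., 175.]), 0.4682, -0.3716, 'wl', 20, 21, 'longdir', 174.1)
[(0.63, [309.8, 219.0], array([ 0.494 , -0.3738,  0.073 ]))]
```

```bash
python3 -m creep '0 -0.013 -0.04 0 0.06;0 0 -0.05 0 0.06;0 0 -0.04 0 0.06;0 0 -0.025 0 0.06;0 0 -0.012 0 0.06;0 0 0 0 0.06;0 0 0 0 0.06' && python3 -m creep '0 0 0 0 0;0 0 0 0 0;0 0 0 0 0;0 0 0 0 0;0 0 0 0 0' 40; python3 -m creep '-0.0015 -0.015 0 0 0;-0.0015 -0.015 0 0 0;-0.0015 -0.015 0 0 0;-0.001 -0.008 0 0 0;0 0 0 0 0;0 0 0 0 0'
```

```text
time_s: 34.72
tool_pos: [0.4958, -0.3764, 0.0435]
tool_rot: [-180.0, 0.1, 174.0]
force: [0.6, -0.9, 0.0]
grip_width: 0.0597
grasp_force: 0.0
time_s: 35.35
tool_pos: [0.495, -0.3755, 0.0421]
tool_rot: [179.9, -0.0, 174.0]
force: [-0.2, 1.3, 1.1]
grip_width: 0.0215
grasp_force: 40.0
time_s: 36.1
tool_pos: [0.4899, -0.4298, 0.0422]
tool_rot: [-179.9, 0.1, 173.9]
force: [3.9, -2.0, -1.9]
grip_width: 0.0217
grasp_force: 40.0
```

```bash
python3 -m creep '0 0 0 0 0.06;0 0 0 0 0.06;0 0 0 0 0.06;0 0 0.02 0 0.06;0 0 0.05 0 0.06;0 0 0.05 0 0.06;-0.02 0.02 0.05 0 0.06;-0.03 0.05 0.05 0 0.06'; python3 -m creep '-0.02 0.05 0.04 0 0.06;0 0.05 0.02 0 0.06;0 0.05 0 0 0.06;0 0 0 0 0.06;0 0 0 0 0.06'
python3 - <<'E'
from h import *
im,c=snap('wrist','w17');a,ca=snap('scene','s17')
cv2.imwrite('pics/c17.png',np.hstack([cv2.resize(im[:360,:,::-1],(420,236)),cv2.resize(a[130:350,200:440,::-1],(360,236*1))]).repeat(1,0))
cv2.imwrite('pics/c17.png',np.vstack([cv2.resize(im[:340,:,::-1],(560,298)),cv2.resize(a[150:330,210:550,::-1],(560,296),interpolation=cv2.INTER_CUBIC)]))
E
```

```text
time_s: 37.1
tool_pos: [0.4442, -0.3701, 0.2563]
tool_rot: [-179.8, 0.1, 173.8]
force: [1.3, 1.2, 1.8]
grip_width: 0.0596
grasp_force: 0.0
time_s: 37.72
tool_pos: [0.426, -0.2234, 0.3104]
tool_rot: [180.0, 0.1, 173.8]
force: [-0.3, -0.8, 1.1]
grip_width: 0.06
grasp_force: 0.0
```

View pics/c17.png

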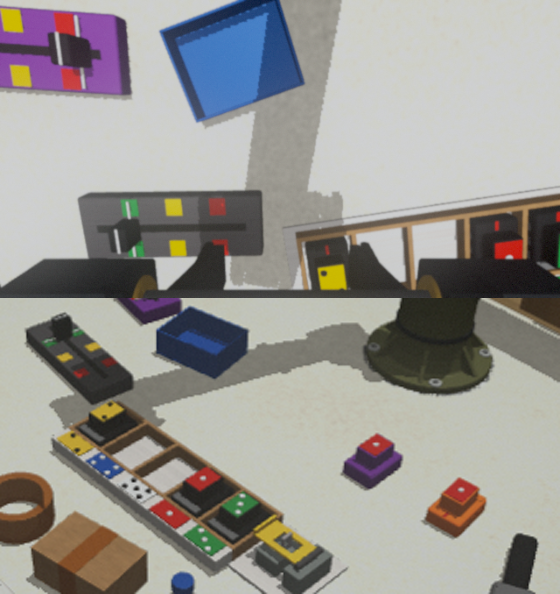

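The pointer is on green (128,210), modules 1, 2 and 3 are seated in their matching pockets, the hasp is level over its staple, and the robot is clear of everything.

```bash
python3 -c "
from cell import ticket
print(ticket.sign_off())"
```

```text
the job is handed in; nothing more can be done
None
```

The job is done and handed in: I slid the selector to yellow, loaded modules 1, 2 and 3 (the only ones on the bench) in order into their matching pockets, closed the hasp level over its staple, and then slid the selector to green.

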